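# Change the ball chute over to the other tote

### The arm

A 7-joint arm with a two-finger parallel gripper is mounted at the origin on the work surface. World frame = base frame: x ahead of the robot, y to its left, z up, the work surface at z = 0. Lengths are in m, angles in rad, forces in N, time in s.
With the tool pointing down it reaches from about 0.4 to 0.875 m from the base axis. Payload 4.4 kg.
Tool frame: the origin (TCP) lies between the finger pads; the fingertips stand 8 mm ahead of it and the grasp point (between the pads) lies 11 mm behind it; z points along the fingers, y is the line along which they close (so a half turn about z gives the same grasp; the last joint's range is limited). The gripper opens to 85 mm and grips with 20 to 120 N. Pads are 22 mm wide; open, the fingers measure 114 mm over their backs; the gripper's body (76 mm by 85 mm) begins 54 mm behind the grasp point. The pads swing forward as they close: fully open they stand 13 mm farther back than shut.
Start: joints at [-1.4, 0.628, 0.038, 1.517, -0.027, 0.996, -0.02], TCP at [0.152, 0.632, 0.239] pointing down, gripper open.
Joint ranges: [-3.06, 3.06], [-0.37, 2.12], [-1.25, 1.32], [0.18, 2.47], [-1.1, 4.24], [0.23, 1.98], [-2.94, 2.94]. Speed limits (rad/s): [2.57, 2.57, 3.14, 3.14, 3.14, 3.14, 3.14].

### API

Orientations are given as a rotation vector (axis times angle).
In Python, from bench import sensors, eyes, workorder gives the robot as it stands. The module is installed in compiled form; this text tells all that it offers.
- The arm moves only by the shell command python3 -m inch 'ROWS' [FORCE]. ROWS is JSON, a list of rows, each an object of numbers: "rx", "ry", "rz": the turn, a rotation vector about the world's x, y, z in units of pi rad (1.0 is pi rad); "x", "y", "z": the shift along the world's x, y, z in units of 0.15 m (1.0 is 0.15 m); "hand": the opening, from -1 (shut) to 1 (fully open), so that 0 is half open. In form: [{"rx": .., "ry": .., "rz": .., "x": .., "y": .., "z": .., "hand": ..}, ...]. A call has exactly 5 rows; each row shifts and turns the commanded pose from where the row before left it; what a row does not reach is not made up. A row lasts 1/8 s, in which the tool goes at most 62.5 mm and 10.7 degrees, less where a joint would pass 70% of its speed; a pose out of reach is approached as far as the arm can. A call with a number of a shift or a turn outside -1 to 1 is refused whole. A call with a gripper value outside its range is refused whole. The fingers move at their own pace and stop on an object; FORCE is the grip in N (left out, the last holds). Time passes only in rows, so rows that do not move let the fingers close, or fill a call up. It gives the time, the measured TCP pose, the force, the opening and the grip force at its end, in the units of the state.
- sensors.get_state(): the state, without advancing time (a new reading comes with each control period).
- eyes.snapshot(name): name is "scene" or "top"; returns a dict with "image" (400x640x3 uint8, red, green, blue), "fx", "fy", "cx", "cy" (pixels), "k1" (the pictures are not rectified: a ray, as slopes to the right and down, at radius r is drawn at 1 + k1 r^2 times it, then the intrinsics apply), "pose" (4x4, takes a point from camera to world coordinates). Camera axes: x right, y up, looking along -z (the intrinsics and any distortion apply to the point x, -y, -z); pixel columns grow to the right and rows downward; lengths in m; the calibration is good to about 2 mm. A picture is of the moment at which its call begins. There is no depth.
- workorder.job_done(): hands the job in; it is judged then, once.
The state is a dict: "time": time; "joint_positions": joint angles; "joint_vel": joint speeds; "joint_torque": joint torques, N m; "eef_pos": TCP position; "orientation": TCP orientation; "contact_force": force on the tool from outside, world axes, zero at the start; "ft_torque": the same for the moment, N m; "width": opening from 0.0 (shut) to 1.0 (fully open); "grasp_force": force on a finger pad.
Only numpy, scipy, OpenCV 4.12 (cv2) and the standard library are available. Lean on these libraries where they do the work, as an engineer would, in place of code of your own. Each camera call takes 0.05 s, during which the arm holds its last target. There are 200 camera calls.

### The job

The tote that the seesaw gate feeds now has had its share of filter balls. Press down the raised end of the blue gate until it tips right over and rests on its other stop; then push the red tab of the shutter fully open to the left, so that all four waiting balls roll by themselves into the other tote. Do not touch the balls, leave the loose things around the chute where they are, and finish once the balls lie in the tote.

Things in the scene. Friction and masses are not known exactly. Their poses are not given: they have to be found in the camera images.
- chute: fixed bench-top gravity chute of grey and bare sheet metal. Origin on the table below the middle of the gate; x runs away from the robot up the infeed channel, y to the robot's left along the gate, z up; yaw varies. A short outlet chute (69 mm wide) under each end of the gate slopes outwards to a tote; its walls reach z = 150 mm
- infeed_mouth (a point): middle of the low edge of the infeed channel's floor, 33 mm beyond the gate's pivot, z = 175 mm; balls drop here onto the middle of the gate. The channel runs along chute x at y = 0 and rises 0.16 rad away from the robot for 260 mm; 46 mm wide inside, walls 30 mm high. From 110 mm beyond the mouth flared lips reach 60 mm to either side, 65 mm above the floor
- gate (a joint): tilt (rad) of the blue seesaw gate, a tray 180 mm (chute y) by 62 mm. Stops at -0.34 and +0.34. Positive: left (+y) end up, balls run to the right (-y); negative: right end up, balls run left. Top-heavy (0.4 to 0.65 kg): it starts and stays on either stop and drops over by itself once pressed past level; a raised thumb plate takes about 1 N
- gate_pivot (a point): middle of the gate's pivot, an axis along chute x, 145 mm above the chute's origin. The middle 84 mm of the gate's front wall (x = -33 mm) stands 58 mm above it
- gate_plate_left (a point): middle of the upper face of the left (+y) thumb plate, 46 mm (x) by 50 mm (y), blue with a black rubber pad, standing out from the gate's front towards the robot. With the gate level this point lies 57 mm before (-x), 70 mm left of and 30.5 mm above the pivot; it turns with the gate
- gate_plate_right (a point): the same on the right (-y) thumb plate, 70 mm right of the pivot
- shutter (a joint): position (m) of the steel shutter across the infeed, 85 mm beyond the chute's origin: 0 closed, 0.055 fully open at its stop. It slides along chute +y (to the robot's left) with about 1.2 N of friction and stays where it is left
- shutter_tab (a point): middle of the red push tab on top of the shutter: an upright plate 34 mm (chute x) by 6 mm (chute y) by 50 mm high; this point is 27 mm above its lower edge, 23 mm below its top. It stands over the channel's middle when closed and slides with the shutter. The lowest ball's top is about 28 mm lower than this point
- ball1: black ribbed plastic filter ball, 38 mm in diameter, 12 g, origin at its centre; rolls freely. Four wait in a row in the infeed behind the shutter (ball1 lowest, against it; ball4 highest)
- ball2: black ribbed plastic filter ball, 38 mm in diameter, 12 g, origin at its centre; rolls freely. Four wait in a row in the infeed behind the shutter (ball1 lowest, against it; ball4 highest)
- ball3: black ribbed plastic filter ball, 38 mm in diameter, 12 g, origin at its centre; rolls freely. Four wait in a row in the infeed behind the shutter (ball1 lowest, against it; ball4 highest)
- ball4: black ribbed plastic filter ball, 38 mm in diameter, 12 g, origin at its centre; rolls freely. Four wait in a row in the infeed behind the shutter (ball1 lowest, against it; ball4 highest)
- tote_red: red open plastic tote fixed under one outlet, 200 mm (chute x) by 150 mm (chute y) by 80 mm high, walls 4 mm, origin at the centre of its underside, 250 mm to one side of the chute's origin; red and yellow change sides
- tote_yellow: yellow tote, the same size, under the other outlet
- carton: loose cardboard carton 60 x 80 x 55 mm high, origin at the centre of its underside; bystander
- tape: loose roll of clear tape standing on its flat side, 90 mm across, 48 mm high, origin at the centre of its underside; bystander
- coupling: loose green plastic hose coupling, 48 mm across its foot, 55 mm high, origin at the centre of its underside; bystander
Mind the look-alikes: they are no part of the job. Leave any purple, turquoise or white look-alike of the ball3 alone.

How it is judged:
On the way, in this order (a step that is already met when the one before it is completed fails the run):
1. the gate has been tipped over onto its other stop while the shutter is still closed (distance of each of gate_plate_left, gate_plate_right from where it was at the start of the episode above 0.026 m and (value of joint gate above 0.3 rad or value of joint gate below -0.3 rad) and value of joint shutter below 0.012 m), for 0.2 s.
2. the shutter is fully open (value of joint shutter above 0.046 m), for 0.2 s.
At the end, for the whole second after the job is handed in: the gate rests within 0.04 rad of the stop opposite to the one it started on, the shutter is open to at least 46 of its 55 mm, and all four balls lie inside the tote on the gate's low side (distance of each of gate_plate_left, gate_plate_right from where it was at the start of the episode above 0.026 m and (value of joint gate above 0.3 rad or value of joint gate below -0.3 rad) and value of joint shutter above 0.046 m and ((value of joint gate below -0.3 rad and y of ball1 in the frame of chute between 0.18 and 0.32 m and x of ball1 in the frame of chute between -0.095 and 0.095 m and height (world z) of each of ball1, ball2, ball3, ball4 below 0.07 m and y of ball2 in the frame of chute between 0.18 and 0.32 m and x of ball2 in the frame of chute between -0.095 and 0.095 m and y of ball3 in the frame of chute between 0.18 and 0.32 m and x of ball3 in the frame of chute between -0.095 and 0.095 m and y of ball4 in the frame of chute between 0.18 and 0.32 m and x of ball4 in the frame of chute between -0.095 and 0.095 m) or (value of joint gate above 0.3 rad and y of ball1 in the frame of chute between -0.32 and -0.18 m and x of ball1 in the frame of chute between -0.095 and 0.095 m and height (world z) of each of ball1, ball2, ball3, ball4 below 0.07 m and y of ball2 in the frame of chute between -0.32 and -0.18 m and x of ball2 in the frame of chute between -0.095 and 0.095 m and y of ball3 in the frame of chute between -0.32 and -0.18 m and x of ball3 in the frame of chute between -0.095 and 0.095 m and y of ball4 in the frame of chute between -0.32 and -0.18 m and x of ball4 in the frame of chute between -0.095 and 0.095 m))); the robot touches nothing.
It fails at once if a ball is touched, pushed, lifted or carried by the robot (contact force between any of ball1, ball2, ball3, ball4 and the fingers above 0.3 N or contact force between any of ball1, ball2, ball3, ball4 and the arm above 0.3 N).
It fails at once if the carton, tape roll or coupling is moved by more than 15 mm (distance of any of carton, tape, coupling from where it was at the start of the episode above 0.015 m).
It also fails if it takes over 48 s, if anything falls off the work surface, if the arm or the gripper's body presses on something with over 40 N, if the wrist force passes 120 N, or if a joint passes its speed limit or range.

## Working session

There is one attempt and no reset: what is moved stays moved. The work goes in short steps, Python scripts to look and compute and a shell command to move; the robot and the scene stay as the last step left them, time stands still between calls to the robot, and variables do not carry over. Pictures are saved under pics/ and viewed, at most 10 in all, crops included, and the job is handed in when it is done.

```bash
mkdir -p pics; cat > h.py <<'E'
import numpy as np, cv2
from bench import sensors, eyes, workorder
def snap(n,f=None):
    s=eyes.snapshot(n)
    if f: cv2.imwrite('pics/'+f,s['image'][:,:,::-1])
    return s
def K(s): return np.array([[s['fx'],0,s['cx']],[0,s['fy'],s['cy']],[0,0,1.]]), np.array([s['k1'],0,0,0.])
def ray(s,u,v):
    k,d=K(s); p=cv2.undistortPoints(np.array([[[u,v]]],float),k,d)[0,0]
    P=np.array(s['pose']); r=P[:3,:3]@np.array([p[0],-p[1],-1]); return P[:3,3],r
def onz(s,u,v,z):
    o,r=ray(s,u,v); return o+r*(z-o[2])/r[2]
def proj(s,X):
    P=np.array(s['pose']); c=(np.atleast_2d(X)-P[:3,3])@P[:3,:3]; k,d=K(s)
    return cv2.projectPoints((c*[1,-1,-1]).reshape(-1,1,3),np.zeros(3),np.zeros(3),k,d)[0][:,0]
E
python3 - <<'E'
from h import *
for n in('scene','top'):
    s=snap(n,n+'0.png'); print(n,s['fx'],s['k1'],np.round(s['pose'],3).tolist())
print(sensors.get_state())
E
```

```text
scene 440.1234733464688 -0.0846042606060772 [[0.232, -0.824, 0.518, 1.123], [0.973, 0.203, -0.112, -0.088], [-0.013, 0.53, 0.848, 0.955], [0.0, 0.0, 0.0, 1.0]]
top 369.9888296747264 -0.04874785316944433 [[-0.023, 0.985, -0.169, 0.498], [-1.0, -0.021, 0.011, 0.022], [0.007, 0.169, 0.986, 0.977], [0.0, 0.0, 0.0, 1.0]]
{'time': 0.1, 'joint_positions': array([-1.39983092,  0.62925264,  0.03846138,  1.51829526, -0.02699724,
        0.99627702, -0.01999456]), 'joint_vel': array([-6.74175389e-04, -1.21992054e-03, -5.67557166e-04, -3.07553804e-03,
        6.01782093e-04, -9.99666372e-05,  1.93501665e-03]), 'joint_torque': array([ 1.95461420e-03, -5.64522851e+01,  1.23011649e+00, -1.93971008e+01,
        1.12783999e-02,  5.36922671e-03, -5.74611931e-06]), 'eef_pos': array([0.15231472, 0.63133268, 0.23847326]), 'orientation': array([-3.71032725e-01, -3.11943041e+00,  2.67821041e-03]), 'contact_force': array([-0.56329806,  0.1106812 ,  0.76298856]), 'ft_torque': array([-0.00307643, -0.02878429, -0.04372329]), 'grasp_force': 0.0, 'width': 0.9997986212175728}
```

View pics/scene0.png

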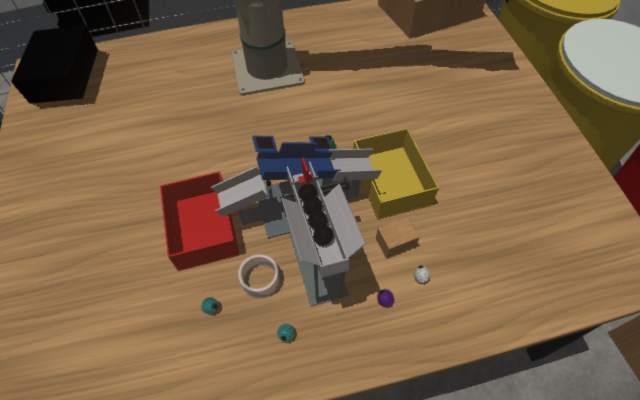

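View pics/top0.png

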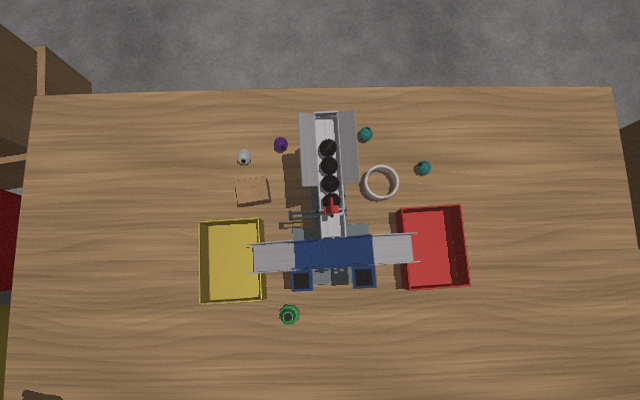

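The scene view (from the far side) shows the plates at about (264,143) and (320,143). In the top view they are at (363,277) for the right plate and (301,282) for the left, with the red tab near (331,208) and the coupling at (289,314). Next I'll enlarge both views to pick pixels accurately.

```bash
python3 - <<'E'
from h import *
a=cv2.imread('pics/scene0.png')[115:215,210:380]; b=cv2.imread('pics/top0.png')[190:330,240:410]
cv2.imwrite('pics/a.png',cv2.resize(a,None,fx=4.7,fy=4.7,interpolation=cv2.INTER_CUBIC))
cv2.imwrite('pics/b.png',cv2.resize(b,None,fx=4.2,fy=4.2,interpolation=cv2.INTER_CUBIC))
S={}
for n in('scene','top'):
    im=cv2.imread(f'pics/{n}0.png'); hsv=cv2.cvtColor(im,cv2.COLOR_BGR2HSV)
    s=snap(n); print(n,proj(s,[.152,.632,.239]))
    for nm,lo,hi in(('yel',(22,120,60),(32,255,255)),('red',(0,150,60),(6,255,255)),('blue',(105,100,40),(125,255,255)),('grn',(55,120,30),(75,255,255))):
        m=cv2.inRange(hsv,lo,hi)
        N,l,st,c=cv2.connectedComponentsWithStats(m)
        for i in range(1,N):
            if st[i,4]>25: print(nm,st[i].tolist(),c[i].round(1))
E
```

```text
scene [[490.86267134   0.85772071]]
yel [498, 0, 142, 170, 9213] [572.4  69.8]
yel [354, 129, 85, 90, 4675] [397.2 174. ]
red [614, 151, 26, 64, 815] [630.  182.1]
red [299, 158, 15, 27, 155] [305.3 174.5]
red [160, 172, 79, 98, 5372] [195.9 222.6]
blue [253, 137, 25, 16, 126] [265.3 147.3]
blue [283, 137, 34, 8, 54] [304.2 142.1]
blue [314, 148, 18, 5, 55] [321.7 150.4]
blue [306, 157, 31, 17, 313] [320.3 164. ]
blue [258, 158, 44, 19, 619] [279.8 165.1]
top [[  7.16602022 451.59677118]]
yel [198, 217, 69, 88, 5158] [229.2 261. ]
yel [0, 305, 10, 95, 591] [  3.  342.6]
red [0, 189, 21, 102, 1094] [  7.8 235.3]
red [324, 197, 15, 20, 124] [331.3 207.3]
red [395, 204, 75, 87, 4910] [434.6 247. ]
blue [291, 235, 85, 56, 2652] [333.8 256. ]
grn [280, 305, 19, 19, 144] [289.7 313.6]
```

View pics/a.png

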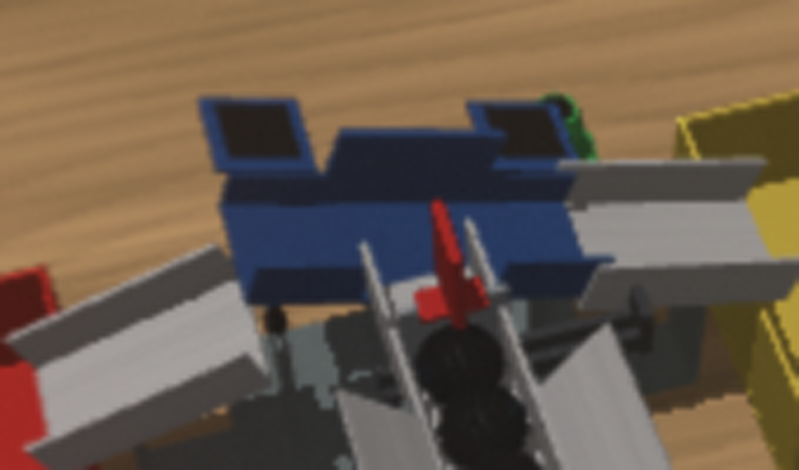

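View pics/b.png

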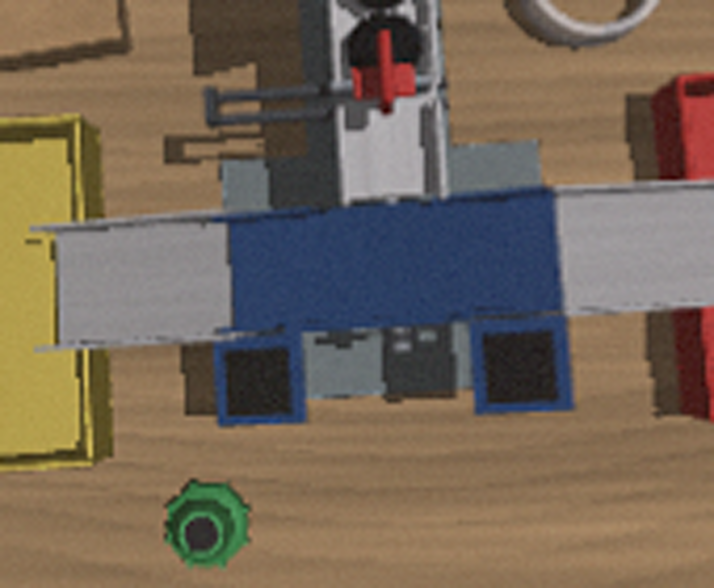

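```bash
cat >> h.py <<'E'
def tri(a,ua,b,ub):
    o,r=ray(a,*ua); p,q=ray(b,*ub); t=np.linalg.lstsq(np.c_[r,-q],p-o,rcond=None)[0]
    A=o+r*t[0];B=p+q*t[1]; return (A+B)/2,np.linalg.norm(A-B)
E
python3 - <<'E'
from h import *
s=snap('scene');t=snap('top')
R,e=tri(s,(264.9,142.9),t,(363.8,277.6)); L,f=tri(s,(321.7,142.7),t,(301.7,280.7))
print('R',R.round(4),e.round(4),'L',L.round(4),f.round(4))
d=(L-R);yaw=np.arctan2(-d[0],d[1]);print('dist',np.linalg.norm(d),'yaw',yaw,'tilt',np.arcsin(d[2]/.14))
# model in chute frame at tilt -0.34
g=-.34;c,sn=np.cos(g),np.sin(g)
m=lambda y,z:np.array([-.057,y*c-z*sn,.145+y*sn+z*c])
ml,mr=m(.07,.0305),m(-.07,.0305);print('model L,R',ml,mr)
Rz=np.array([[np.cos(yaw),-np.sin(yaw),0],[np.sin(yaw),np.cos(yaw),0],[0,0,1]])
print('origins',R-Rz@mr,L-Rz@ml)
o=(R-Rz@mr+L-Rz@ml)/2;o[2]=0
T=lambda p:o+Rz@np.array(p)
tab=T([.085,0,.254]);print('tab pred',tab,proj(t,T([.085,0,.277])),proj(s,T([.085,0,.277])))
print('tab top plane, top view',onz(t,240+385/4.2,190+70/4.2,.277))
print('totes',proj(t,T([0,.25,.08])),proj(t,T([0,-.25,.08])))
print('coupling',onz(t,289.5,313.5,.055))
E
```

```text
R [ 0.4707 -0.0655  0.1896] 0.0014 L [0.4656 0.0669 0.1457] 0.0018
dist 0.13965942668620868 yaw 0.03787536072163806 tilt -0.31923219767582506
model L,R [-0.057       0.07616418  0.15040992] [-0.057      -0.05582147  0.19709811]
origins [ 0.52551009 -0.00760984 -0.00744861] [ 0.52548804 -0.00702792 -0.00469769]
tab pred [ 0.61043811 -0.00410024  0.254     ] [[333.69602281 205.58088366]] [[302.91810619 161.99807443]]
tab top plane, top view [ 6.08415910e-01 -1.56995873e-04  2.77000000e-01]
totes [[229.41867658 259.62810029]] [[436.08889433 247.00287683]]
coupling [0.38469149 0.10140093 0.055     ]
```

Triangulation and model agree: the origin is about (0.5255, -0.007), the yaw about 0.04, and the right end is raised. I'll press the right plate at (0.466, -0.068).

```bash
python3 -m inch '[{"x":0.3,"y":-0.23,"z":0.05,"hand":-1},{"x":0.3,"y":-0.23,"z":0.05,"hand":-1},{"x":0.3,"y":-0.23,"z":0.05,"hand":-1},{"x":0.3,"y":-0.23,"z":0.05,"hand":-1},{"x":0.3,"y":-0.23,"z":0.05,"hand":-1}]'
python3 -m inch '[{"x":0.06,"y":-0.35,"z":0,"rz":0.009,"hand":-1},{"x":0.06,"y":-0.35,"z":0,"rz":0.009,"hand":-1},{"x":0.06,"y":-0.35,"rz":0.009,"hand":-1},{"x":0.06,"y":-0.35,"rz":0.009,"hand":-1},{"x":0.06,"y":-0.35,"rz":0.009,"hand":-1}]'
python3 -m inch '[{"x":0.06,"y":-0.35,"rz":0.009,"hand":-1},{"x":0.06,"y":-0.35,"rz":0.009,"hand":-1},{"x":0.06,"y":-0.35,"rz":0.009,"hand":-1},{"x":0.06,"y":-0.35,"rz":0.009,"hand":-1},{"x":0,"y":0,"rz":0.009,"hand":-1}]'
```

```text
schema error: expected keys rx, ry, rz, x, y, z, hand
schema error: expected keys rx, ry, rz, x, y, z, hand
schema error: expected keys rx, ry, rz, x, y, z, hand
```

```bash
python3 -m inch '[{"rx":0,"ry":0,"rz":0,"x":0.3,"y":-0.23,"z":0.05,"hand":-1},{"rx":0,"ry":0,"rz":0,"x":0.3,"y":-0.23,"z":0.05,"hand":-1},{"rx":0,"ry":0,"rz":0,"x":0.3,"y":-0.23,"z":0.05,"hand":-1},{"rx":0,"ry":0,"rz":0,"x":0.3,"y":-0.23,"z":0.05,"hand":-1},{"rx":0,"ry":0,"rz":0,"x":0.3,"y":-0.23,"z":0.05,"hand":-1}]'
python3 -m inch '[{"rx":0,"ry":0,"rz":0.009,"x":0.06,"y":-0.35,"z":0,"hand":-1},{"rx":0,"ry":0,"rz":0.009,"x":0.06,"y":-0.35,"z":0,"hand":-1},{"rx":0,"ry":0,"rz":0.009,"x":0.06,"y":-0.35,"z":0,"hand":-1},{"rx":0,"ry":0,"rz":0.009,"x":0.06,"y":-0.35,"z":0,"hand":-1},{"rx":0,"ry":0,"rz":0.009,"x":0.06,"y":-0.35,"z":0,"hand":-1}]'
```

```text
time: 0.92
eef_pos: [0.3788, 0.4582, 0.2772]
orientation: [0.371, 3.119, 0.001]
contact_force: [0.4, -0.0, -0.9]
width: -0.002
grasp_force: 0.0
time: 1.55
eef_pos: [0.4227, 0.1952, 0.277]
orientation: [0.148, 3.137, 0.0]
contact_force: [1.6, 0.3, 0.4]
width: 0.004
grasp_force: 0.0
```

```bash
python3 -m inch '[{"rx":0,"ry":0,"rz":0.009,"x":0.06,"y":-0.35,"z":0,"hand":-1},{"rx":0,"ry":0,"rz":0.009,"x":0.06,"y":-0.35,"z":0,"hand":-1},{"rx":0,"ry":0,"rz":0.009,"x":0.06,"y":-0.35,"z":0,"hand":-1},{"rx":0,"ry":0,"rz":0.009,"x":0.06,"y":-0.35,"z":0,"hand":-1},{"rx":0,"ry":0,"rz":0.009,"x":0.05,"y":-0.35,"z":0,"hand":-1}]'
python3 -m inch '[{"rx":0,"ry":0,"rz":0,"x":0,"y":0,"z":-0.1,"hand":-1},{"rx":0,"ry":0,"rz":0,"x":0,"y":0,"z":-0.1,"hand":-1},{"rx":0,"ry":0,"rz":0,"x":0,"y":0,"z":-0.1,"hand":-1},{"rx":0,"ry":0,"rz":0,"x":0,"y":0,"z":-0.1,"hand":-1},{"rx":0,"ry":0,"rz":0,"x":0,"y":0,"z":0,"hand":-1}]'
python3 - <<'E'
from h import *
t=snap('top');s=snap('scene')
cv2.imwrite('pics/c.png',cv2.resize(np.vstack([t['image'][190:330,220:420],s['image'][95:235,190:390]])[:,:,::-1],None,fx=2.1,fy=2.1,interpolation=cv2.INTER_CUBIC))
E
```

```text
time: 2.17
eef_pos: [0.4663, -0.0673, 0.2771]
orientation: [-0.074, 3.14, 0.0]
contact_force: [0.2, 0.1, 0.0]
width: 0.0
grasp_force: 0.0
time: 2.8
eef_pos: [0.4652, -0.0656, 0.2161]
orientation: [0.072, -3.139, -0.0]
contact_force: [-0.2, -0.4, -0.4]
width: -0.002
grasp_force: 0.0
```

View pics/c.png

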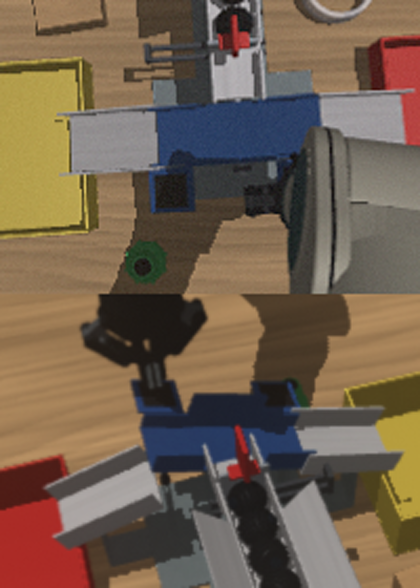

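The closed fingertips stand just above the right thumb plate (scene crop about (152,385)). Pressing down now.

```bash
python3 -m inch '[{"rx":0,"ry":0,"rz":0,"x":0,"y":0,"z":-0.06,"hand":-1},{"rx":0,"ry":0,"rz":0,"x":0,"y":0,"z":-0.06,"hand":-1},{"rx":0,"ry":0,"rz":0,"x":0,"y":0,"z":-0.06,"hand":-1},{"rx":0,"ry":0,"rz":0,"x":0,"y":0,"z":-0.06,"hand":-1},{"rx":0,"ry":0,"rz":0,"x":0,"y":-0.02,"z":-0.06,"hand":-1}]'
python3 -m inch '[{"rx":0,"ry":0,"rz":0,"x":0,"y":0,"z":-0.03,"hand":-1},{"rx":0,"ry":0,"rz":0,"x":0,"y":0,"z":0,"hand":-1},{"rx":0,"ry":0,"rz":0,"x":0,"y":0,"z":0,"hand":-1},{"rx":0,"ry":0,"rz":0,"x":0,"y":0,"z":0,"hand":-1},{"rx":0,"ry":0,"rz":0,"x":0,"y":0,"z":0,"hand":-1}]'
python3 -m inch '[{"rx":0,"ry":0,"rz":0,"x":0,"y":0,"z":0.1,"hand":-1},{"rx":0,"ry":0,"rz":0,"x":0,"y":0,"z":0.2,"hand":-1},{"rx":0,"ry":0,"rz":0,"x":0,"y":0,"z":0.3,"hand":-1},{"rx":0,"ry":0,"rz":0,"x":0,"y":0,"z":0.3,"hand":-1},{"rx":0,"ry":0,"rz":0,"x":0,"y":0,"z":0.2,"hand":-1}]'
python3 - <<'E'
from h import *
t=snap('top');s=snap('scene')
cv2.imwrite('pics/d.png',cv2.resize(np.vstack([t['image'][190:330,220:420],s['image'][95:235,190:390]])[:,:,::-1],None,fx=2.1,fy=2.1,interpolation=cv2.INTER_CUBIC))
E
```

```text
time: 3.52
eef_pos: [0.4658, -0.0684, 0.171]
orientation: [0.073, -3.14, -0.0]
contact_force: [-0.6, 0.3, -0.7]
width: -0.001
grasp_force: 0.0
time: 4.15
eef_pos: [0.4661, -0.0686, 0.1675]
orientation: [-0.072, 3.14, -0.0]
contact_force: [-0.1, 0.2, -0.3]
width: 0.001
grasp_force: 0.0
time: 4.78
eef_pos: [0.4664, -0.0687, 0.3346]
orientation: [-0.072, 3.138, -0.0]
contact_force: [0.6, -0.0, -1.0]
width: 0.004
grasp_force: 0.0
```

View pics/d.png

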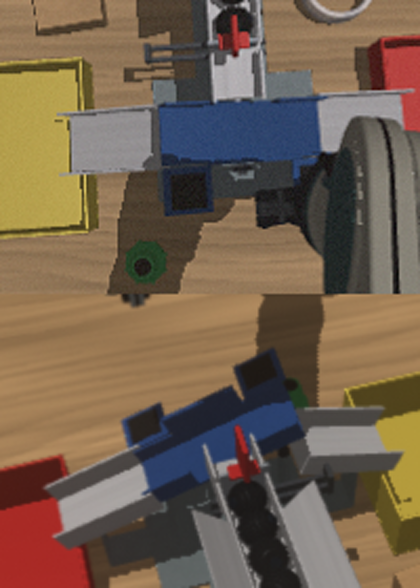

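The gate has tipped: the left plate now stands high at (258,370) and the right one is low at (145,420). Next I go to the right side of the tab, above the channel.

```bash
python3 -m inch '[{"rx":0,"ry":0,"rz":0,"x":0.24,"y":0.02,"z":0,"hand":-1},{"rx":0,"ry":0,"rz":0,"x":0.24,"y":0.02,"z":0,"hand":-1},{"rx":0,"ry":0,"rz":0,"x":0.24,"y":0.02,"z":0,"hand":-1},{"rx":0,"ry":0,"rz":0,"x":0.23,"y":0.02,"z":0,"hand":-1},{"rx":0,"ry":0,"rz":0,"x":0,"y":0,"z":0,"hand":-1}]'
python3 -m inch '[{"rx":0,"ry":0,"rz":0,"x":0,"y":0,"z":-0.17,"hand":-1},{"rx":0,"ry":0,"rz":0,"x":0,"y":0,"z":-0.17,"hand":-1},{"rx":0,"ry":0,"rz":0,"x":0,"y":0,"z":-0.17,"hand":-1},{"rx":0,"ry":0,"rz":0,"x":0,"y":0,"z":0,"hand":-1},{"rx":0,"ry":0,"rz":0,"x":0,"y":0,"z":0,"hand":-1}]'
python3 - <<'E'
from h import *
t=snap('top');s=snap('scene')
cv2.imwrite('pics/e.png',cv2.resize(np.vstack([t['image'][150:290,220:420],s['image'][95:235,190:390]])[:,:,::-1],None,fx=2.1,fy=2.1,interpolation=cv2.INTER_CUBIC))
E
```

```text
time: 5.5
eef_pos: [0.6096, -0.0558, 0.3301]
orientation: [0.074, -3.139, -0.001]
contact_force: [-1.8, -0.6, 0.0]
width: -0.002
grasp_force: 0.0
time: 6.12
eef_pos: [0.6084, -0.0568, 0.2566]
orientation: [-0.072, 3.14, -0.0]
contact_force: [0.7, 0.6, -0.2]
width: -0.001
grasp_force: 0.0
```

View pics/e.png

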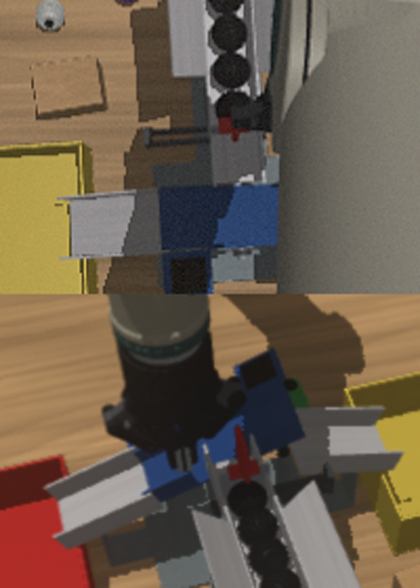

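The fingertips (scene crop about (183,457)) stand just to the right of the tab (243,455), above the ball. Pushing along +y.

```bash
python3 -m inch '[{"rx":0,"ry":0,"rz":0,"x":0,"y":0.1,"z":0,"hand":-1},{"rx":0,"ry":0,"rz":0,"x":0,"y":0.1,"z":0,"hand":-1},{"rx":0,"ry":0,"rz":0,"x":0,"y":0.1,"z":0,"hand":-1},{"rx":0,"ry":0,"rz":0,"x":-0.01,"y":0.1,"z":0,"hand":-1},{"rx":0,"ry":0,"rz":0,"x":0,"y":0.1,"z":0,"hand":-1}]'
python3 -m inch '[{"rx":0,"ry":0,"rz":0,"x":0,"y":0.06,"z":0,"hand":-1},{"rx":0,"ry":0,"rz":0,"x":0,"y":0.04,"z":0,"hand":-1},{"rx":0,"ry":0,"rz":0,"x":0,"y":0.0,"z":0,"hand":-1},{"rx":0,"ry":0,"rz":0,"x":0,"y":0,"z":0,"hand":-1},{"rx":0,"ry":0,"rz":0,"x":0,"y":0,"z":0,"hand":-1}]'
python3 - <<'E'
from h import *
t=snap('top');s=snap('scene')
cv2.imwrite('pics/f.png',cv2.resize(np.vstack([t['image'][150:290,220:420],s['image'][95:235,190:390]])[:,:,::-1],None,fx=2.1,fy=2.1,interpolation=cv2.INTER_CUBIC))
E
```

```text
time: 6.85
eef_pos: [0.6068, 0.0192, 0.256]
orientation: [0.072, -3.141, 0.001]
contact_force: [-0.2, -2.7, 1.5]
width: -0.002
grasp_force: 1.0
time: 7.48
eef_pos: [0.607, 0.0331, 0.2558]
orientation: [-0.071, 3.141, 0.0]
contact_force: [0.1, -0.1, -0.7]
width: -0.0
grasp_force: 0.0
```

View pics/f.png

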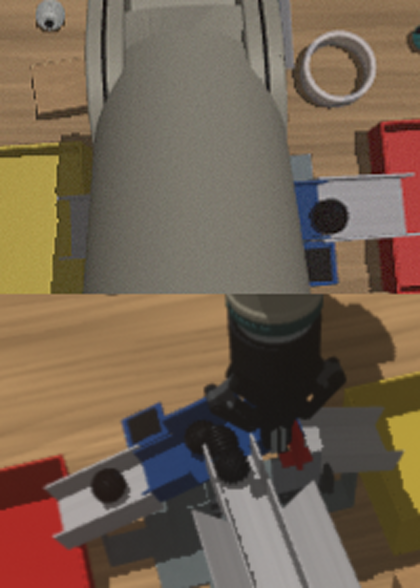

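The shutter is open enough that the balls are rolling: one is on the outlet at (108,485) and two are on the gate. I'll nudge on to the stop and check where the tab ends up.

```bash
python3 -m inch '[{"rx":0,"ry":0,"rz":0,"x":0,"y":0.02,"z":0,"hand":-1},{"rx":0,"ry":0,"rz":0,"x":0,"y":0.02,"z":0,"hand":-1},{"rx":0,"ry":0,"rz":0,"x":0,"y":0,"z":0,"hand":-1},{"rx":0,"ry":0,"rz":0,"x":0,"y":0,"z":0,"hand":-1},{"rx":0,"ry":0,"rz":0,"x":0,"y":0,"z":0,"hand":-1}]'
python3 - <<'E'
from h import *
s=snap('scene');h=cv2.cvtColor(s['image'],cv2.COLOR_RGB2HSV)
m=cv2.inRange(h,(0,150,60),(6,255,255))[:,250:380]
N,l,st,c=cv2.connectedComponentsWithStats(m)
for i in range(1,N):
    if st[i,4]>15: print(st[i],c[i]+[250,0])
print('was',onz(s,305.3,174.5,.245)); 
E
```

```text
time: 8.2
eef_pos: [0.607, 0.0353, 0.2559]
orientation: [0.068, -3.141, 0.008]
contact_force: [-0.7, -6.8, 1.2]
width: 0.004
grasp_force: 3.6
[ 73 158  16  20 133] [330.71428571 169.89473684]
was [ 0.61778901 -0.00220432  0.245     ]
```

It's on the stop: 6.8 N of force with no further travel. Backing off to the right a little, then up and back.

```bash
python3 -m inch '[{"rx":0,"ry":0,"rz":0,"x":0,"y":-0.06,"z":0,"hand":-1},{"rx":0,"ry":0,"rz":0,"x":0,"y":-0.03,"z":0.1,"hand":-1},{"rx":0,"ry":0,"rz":0,"x":0,"y":0,"z":0.3,"hand":-1},{"rx":0,"ry":0,"rz":0,"x":0,"y":0,"z":0.3,"hand":-1},{"rx":0,"ry":0,"rz":0,"x":0,"y":0,"z":0,"hand":-1}]'
python3 -m inch '[{"rx":0,"ry":0,"rz":0,"x":-0.25,"y":0.25,"z":0,"hand":-1},{"rx":0,"ry":0,"rz":0,"x":-0.25,"y":0.3,"z":0,"hand":-1},{"rx":0,"ry":0,"rz":0,"x":-0.25,"y":0.3,"z":0,"hand":-1},{"rx":0,"ry":0,"rz":0,"x":-0.1,"y":0.35,"z":0,"hand":-1},{"rx":0,"ry":0,"rz":0,"x":0,"y":0.35,"z":0,"hand":-1}]'
python3 -m inch '[{"rx":0,"ry":0,"rz":0,"x":0,"y":0.3,"z":0,"hand":-1},{"rx":0,"ry":0,"rz":0,"x":0,"y":0.3,"z":0,"hand":-1},{"rx":0,"ry":0,"rz":0,"x":0,"y":0.2,"z":0,"hand":-1},{"rx":0,"ry":0,"rz":0,"x":0,"y":0,"z":0,"hand":-1},{"rx":0,"ry":0,"rz":0,"x":0,"y":0,"z":0,"hand":-1}]'
python3 - <<'E'
from h import *
t=snap('top');s=snap('scene')
cv2.imwrite('pics/g.png',cv2.resize(np.vstack([t['image'][150:320,190:480],s['image'][95:275,150:440]])[:,:,::-1],None,fx=1.7,fy=1.7,interpolation=cv2.INTER_CUBIC))
h=cv2.cvtColor(s['image'],cv2.COLOR_RGB2HSV);N,l,st,c=cv2.connectedComponentsWithStats(cv2.inRange(h,(0,150,60),(6,255,255))[:,250:380])
for i in range(1,N):
    if st[i,4]>15: print(st[i],c[i]+[250,0],onz(s,*(c[i]+[250,0]),.245))
E
```

```text
time: 8.88
eef_pos: [0.6093, 0.0264, 0.3661]
orientation: [-0.073, 3.131, 0.002]
contact_force: [0.2, 0.3, -0.3]
width: -0.002
grasp_force: 0.0
time: 9.5
eef_pos: [0.4777, 0.2602, 0.3615]
orientation: [0.074, -3.141, -0.001]
contact_force: [0.2, 0.4, 0.4]
width: 0.005
grasp_force: 0.0
time: 10.12
eef_pos: [0.4795, 0.3774, 0.3606]
orientation: [0.071, -3.14, 0.002]
contact_force: [0.9, 0.2, 0.6]
width: 0.001
grasp_force: 0.0
[ 73 152  16  26 182] [330.23076923 167.65384615] [0.61333423 0.04994905 0.245     ]
```

View pics/g.png

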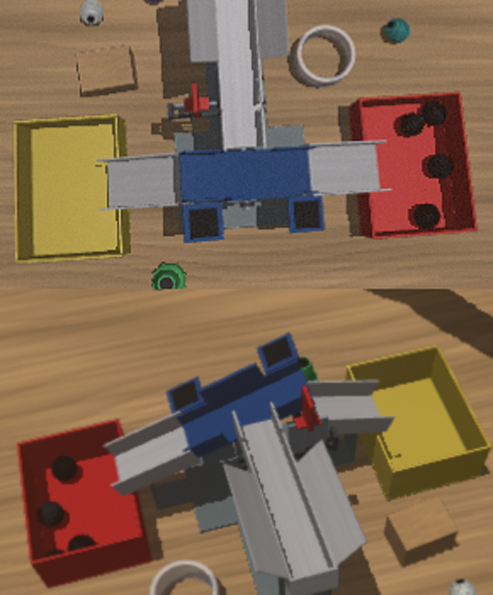

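All four balls are in the red tote (top crop (410,125), (432,112), (438,166) and (425,215)). The tab has moved about 52 mm, and the gate is on its other stop. I'll let things settle and hand in.

```bash
python3 -m inch '[{"rx":0,"ry":0,"rz":0,"x":0,"y":0,"z":0,"hand":-1},{"rx":0,"ry":0,"rz":0,"x":0,"y":0,"z":0,"hand":-1},{"rx":0,"ry":0,"rz":0,"x":0,"y":0,"z":0,"hand":-1},{"rx":0,"ry":0,"rz":0,"x":0,"y":0,"z":0,"hand":-1},{"rx":0,"ry":0,"rz":0,"x":0,"y":0,"z":0,"hand":-1}]' && python3 -c "
from h import *
print(workorder.job_done())"
```

```text
time: 10.85
eef_pos: [0.4795, 0.3784, 0.3608]
orientation: [0.072, -3.141, 0.0]
contact_force: [-0.4, -0.3, 0.4]
width: 0.001
grasp_force: 0.0
the job is handed in; nothing more can be done
None
```

The job is handed in at about 11 s of the allowed 48 s: the gate is tipped onto its other stop, the shutter is pushed to its open stop, and the last picture shows all four balls in the red tote; the hand-in returned no verdict.

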